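# Unlatch the relay test box and hold its cover wide open

### The arm

A 6-joint arm with a two-finger parallel gripper is mounted at the origin on the work surface. World frame = base frame: x ahead of the robot, y to its left, z up, the work surface at z = 0. Lengths are in m, angles in rad, forces in N, time in s.
With the tool pointing down it reaches from about 0.25 to 0.725 m from the base axis. Payload 9.7 kg.
Tool frame: the origin (TCP) lies at the very end of the fingers, on their centre line; the grasp point (between the pads) lies 19 mm behind it (grip_depth is the distance from the TCP to the grasp point, in m); z points along the fingers, y is the line along which they close (so a half turn about z gives the same grasp; the last joint's range is limited). The gripper opens to 85 mm and grips with 20 to 120 N. Pads are 22 mm wide; open, the fingers measure 114 mm over their backs; the gripper's body (76 mm by 85 mm) begins 54 mm behind the grasp point. The pads swing forward as they close: fully open they stand 13 mm farther back than shut.
Start: joints at [1.317, 0.087, 0.176, 1.66, 0, 1.571], TCP at [0.138, 0.532, 0.231] pointing down, gripper open.
Joint ranges: [-3.13, 3.13], [-0.85, 1.81], [-1.15, 1.24], [-2.2, 2.28], [-1.44, 1.52], [-3.14, 3.14]. Speed limits (rad/s): [2.22, 2.22, 2.57, 3.14, 3.14, 3.14].

### API

Orientations are given as a unit quaternion [x, y, z, w].
In Python, from bench import state, grab_frame, camera_model, job_done, spot_in, trace, pinpoint, grip_depth gives the robot as it stands.
- The arm moves only by the shell command python3 -m crank 'ROWS' [FORCE]. ROWS is JSON, a list that holds one entry, the list of rows, each a list of 5 numbers: the shift along the world's x, y, z scaled (see below), then the turn about the world's z scaled (see below), then the closure, from 0 (fully open) to 1 (shut). A call has exactly 5 rows; each row is the pose to reach, as a shift and turn from the pose commanded when the call began, turning the shorter way round; what a row does not reach only later rows make up. The controller multiplies each number of a shift by 0.25 m and each number of a turn by pi rad. A row lasts 1/12 s, in which the tool goes at most 41.7 mm and 7.16 degrees, less where a joint would pass 70% of its speed; a pose out of reach is approached as far as the arm can. A call with a number of a shift or a turn outside -1 to 1 is refused whole. A call with a gripper value outside its range is refused whole. The fingers move at their own pace and stop on an object; FORCE is the grip in N (left out, the last holds). Time passes only in rows, so rows that repeat a pose let the fingers close, or fill a call up. It gives the time, the measured TCP pose, the force, the opening and the grip force at its end, in the units of the state.
- state(): the state, without advancing time (a new reading comes with each control period).
- grab_frame(name): name is "scene" or "top"; returns the picture (420x560x3 uint8, red, green, blue); there is no depth.
- camera_model(name): a dict with "camera_matrix" (3x3 intrinsics, pixels), "T" (4x4, takes a point from camera to world coordinates). Camera axes: x right, y up, looking along -z (the intrinsics and any distortion apply to the point x, -y, -z); pixel columns grow to the right and rows downward; lengths in m; the calibration is good to about 2 mm. A picture is of the moment at which its call begins. camera_model takes no time and is no camera call.
- job_done(): hands the job in; it is judged then, once.
Trained networks look in the newest picture that a camera, given by its name, has taken for a name from the list of things; names that differ only in an ending like _2 or _b are one class to them, and where a whole thing is asked for, a point or a joint stands for the part that bears it (a point fixed in the world has none). Each returns a list of dicts, best first, with "p" (0 to 1); they miss things now and then, are a little off and sometimes report something else, mostly with a low value. They report only what shows in the picture. A call takes as long as a camera call.
- spot_in(camera, name): "bbox" ([left, top, right, bottom] in pixels, round what is visible of it).
- trace(camera, name): "region" (420x560 bool, what is visible of it) and "bbox" ([left, top, right, bottom] in pixels, round what is visible of it).
- pinpoint(camera, name): "centre" ([column, row] in pixels: a listed point, or the origin of a listed thing).
The state is a dict: "time_s": time; "qpos": joint angles; "joint_velocities": joint speeds; "tau": joint torques, N m; "eef_pos": TCP position; "tcp_rot": TCP orientation; "force": force on the tool from outside, world axes, zero at the start; "ft_torque": the same for the moment, N m; "grip_width": opening from 0.0 (shut) to 1.0 (fully open); "gripper_force": force on a finger pad.
Only numpy, scipy, OpenCV 4.12 (cv2) and the standard library are available. Lean on these libraries where they do the work, as an engineer would, in place of code of your own. Each camera call takes 0.05 s, during which the arm holds its last target. There are 200 camera calls.

### The job

Open up the relay test box so the fitter can get at the board inside: squeeze the main catch (the pair of flat ribbed tabs) so that the cover springs up on to the safety catch, then squeeze the safety catch (the pair of round studs) so that it springs free. Then grip the cover's pull bar, swing the cover up past its half-open detent and right back towards its stop, and finish while still holding it wide open by the bar: do not let go at the end, because the cover falls shut by itself. Leave the other things on the bench where they lie.

Things in the scene. Friction and masses are not known exactly. Their poses are not given: they have to be found in the camera images.
- box: Grey sheet-steel relay test box fixed to the bench: 170 mm deep (x), 310 mm wide (y), walls 110 mm high. Origin under the middle of its bottom, x from front to rear (the front, with both catches and the pull bar, faces the robot), z up.
- cover_hinge (a point): Middle of the cover's hinge line, on the rear top edge of the box (85 mm behind the box's origin, 110 mm up). The hinge line runs along the box's y.
- cover (a joint): Angle of the grey cover (170 x 310 x 6 mm, 0.4 kg), rad: 0 shut, grows as its front edge swings up; 0.06 when sprung up on to the safety catch, 0.14 when sprung free (spring lifters), stop at 1.45. A ball detent resists from 0.55 to 0.95 (about 5 N more at the bar). Weight and a closing spring pull it back everywhere (1.5 to 4 N at the bar); let go past the detent, it drops back to half open.
- pull: Round steel pull bar on the cover's front edge, 10 mm thick, 90 mm long along the box's y, 74 mm clear between its two end arms. Origin mid-bar, 212 mm from the hinge line, 42 mm out from the cover's edge, level with the cover and carried round by it: 114 mm above the bench when shut, 144 sprung free, 320 wide open. Can be pinched across from above at any angle; it turns between the fingers.
- main_squeeze (a point): MAIN catch, holds the cover shut: two flat upright aluminium tabs, ribbed, 36 mm wide (x), outer faces 52 mm apart (34 fully squeezed). Origin midway between them at the height to squeeze, 118 mm above the bench, 43 mm in front of the box front, 110 mm left or right of its middle (varies; the other catch is on the other side). x points from the front into the box, z up; squeeze along y.
- safety_squeeze (a point): SAFETY catch, taller hooks: two round upright aluminium studs, 14 mm thick, outer faces 52 mm apart (34 fully squeezed). Origin midway between them at the height to squeeze, 118 mm above the bench, 43 mm in front of the box front, 110 mm left or right of its middle (varies; the other catch is on the other side). x points from the front into the box, z up; squeeze along y.
- main: Black base block of the main catch, 66 (x) x 88 (y) mm, fixed to the box front, its top 82 mm above the bench. The tabs stand up from it to 132 mm above the bench; beside them 25 mm is free for each finger. Origin at bench level, below the box front face.
- safety: Base block of the safety catch, same size and heights as the main catch's base. Its hooks stop the cover's edge 11 mm up once the main catch has let go; squeezing it before that does nothing.
- main_l (a joint): Inward travel of the main catch's tab on the point's +y side, m: 0 at rest, 0.009 at its stop. The hook on it lets go at 0.006; both of the pair must be in at once. A spring of 4 to 8 N returns it when let go.
- main_r (a joint): Inward travel of the main catch's tab on the point's -y side, m: 0 at rest, 0.009 at its stop. The hook on it lets go at 0.006; both of the pair must be in at once. A spring of 4 to 8 N returns it when let go.
- safety_l (a joint): Inward travel of the safety catch's tab on the point's +y side, m: 0 at rest, 0.009 at its stop. The hook on it lets go at 0.006; both of the pair must be in at once. A spring of 4 to 8 N returns it when let go.
- safety_r (a joint): Inward travel of the safety catch's tab on the point's -y side, m: 0 at rest, 0.009 at its stop. The hook on it lets go at 0.006; both of the pair must be in at once. A spring of 4 to 8 N returns it when let go.
- screwdriver: Bystander: a screwdriver, 190 mm long, in front of the box. Origin at its underside on the bench. Leave it alone.
- terminal_strip: Bystander: a white terminal strip, 22 x 100 x 20 mm, lying on the bench below the pull bar. Origin at its underside on the bench. Leave it alone.
- cutters: Bystander: red-handled side cutters, about 150 mm long and 18 mm high, to the right of the box. Origin at its underside on the bench. Leave it alone.
- multimeter: Bystander: a hand multimeter, 145 x 72 x 40 mm, to the left of the box. Origin at its underside on the bench. Leave it alone.
- jar: Bystander: a glass jar, 58 mm across and 85 mm high, right of the box near its rear. Origin at its underside on the bench. Leave it alone.
- heatsink: Bystander: a finned aluminium heatsink, 50 x 110 x 37 mm, behind the box. Origin at its underside on the bench. Leave it alone.
- blank_panel: Bystander: a spare black front panel with a row of holes, 42 x 170 x 6 mm, in front of the box on the left. Origin at its underside on the bench. Leave it alone.

How it is judged:
By the outcome, as a careful person would: the job done as asked, in the order asked, and still so for the second after the job is handed in, while the arm keeps its last pose, push and grip.
It also fails if it takes over 64 s, if anything falls off the work surface, if the arm or the gripper's body presses on something with over 40 N, if the wrist force passes 120 N, or if a joint passes its speed limit or range.

## Working session

There is one attempt and no reset: what is moved stays moved. The work goes in short steps, Python scripts to look and compute and a shell command to move; the robot and the scene stay as the last step left them, time stands still between calls to the robot, and variables do not carry over. Pictures are saved under pics/ and viewed, at most 10 in all, crops included, and the job is handed in when it is done.

```bash
mkdir -p pics; ls; cat > h.py <<'E'
import numpy as np,cv2
from bench import *
def px2w(cam,uv,z):
    m=camera_model(cam);K=np.array(m["camera_matrix"]);T=np.array(m["T"])
    d=np.linalg.inv(K)@[uv[0],uv[1],1]; d=T[:3,:3]@(d*[1,-1,-1]); o=T[:3,3]
    return o+d*(z-o[2])/d[2]
def w2px(cam,p):
    m=camera_model(cam);K=np.array(m["camera_matrix"]);T=np.array(m["T"])
    c=(np.linalg.inv(T)@[*p,1])[:3]*[1,-1,-1]; q=K@c; return q[:2]/q[2]
def snap(cam,fn):
    im=grab_frame(cam); cv2.imwrite('pics/'+fn,im[:,:,::-1]); return im
E
python3 - <<'E'
from h import *
np.set_printoptions(precision=4,suppress=True)
s=state();print({k:np.round(v,3) for k,v in s.items()},grip_depth if not callable(grip_depth) else grip_depth())
a=snap("scene","s0.png");b=snap("top","t0.png")
cv2.imwrite('pics/both0.png',cv2.resize(np.vstack([a,b]),(800*560//1120*2-0,600))[:,:,::-1]) if 0 else None
Z=dict(main_squeeze=.118,safety_squeeze=.118,pull=.114,cover_hinge=.11,box=0,main=0,safety=0)
for c in("top","scene"):
    print(c,camera_model(c))
    for n,z in Z.items():
        for r in pinpoint(c,n)[:2]: print(c,n,round(r["p"],2),np.round(r["centre"],1),px2w(c,r["centre"],z))
E
```

```text
pics
{'time_s': np.float64(0.0), 'qpos': array([1.317, 0.087, 0.175, 1.66 , 0.   , 1.571]), 'joint_velocities': array([0.   , 0.   , 0.001, 0.001, 0.001, 0.001]), 'tau': array([ -0.001, -52.04 ,  46.479,   0.017,  -0.   ,  -0.   ]), 'eef_pos': array([0.138, 0.532, 0.231]), 'tcp_rot': array([ 0.127,  0.992, -0.001, -0.   ]), 'force': array([0.445, 0.067, 0.746]), 'ft_torque': array([ 0.051,  0.024, -0.002]), 'gripper_force': np.float64(0.0), 'grip_width': np.float64(1.001)} 0.0187
top {'camera_matrix': array([[418.3138,   0.    , 279.3047],
       [  0.    , 418.3138, 209.4139],
       [  0.    ,   0.    ,   1.    ]]), 'T': array([[ 0.0155,  0.9884, -0.1508,  0.4421],
       [-0.9998,  0.0133, -0.0153,  0.0202],
       [-0.0131,  0.151 ,  0.9885,  0.9986],
       [ 0.    ,  0.    ,  0.    ,  1.    ]])}
top main_squeeze 0.72 [291.3 266.4] [0.4565 0.007  0.118 ]
top safety_squeeze 0.76 [193.  238.5] [0.5117 0.2153 0.118 ]
top pull 0.8 [243.8 249. ] [0.4914 0.1076 0.114 ]
top cover_hinge 0.78 [265.5 156.8] [0.6938 0.0661 0.11  ]
top box 0.88 [258.6 203.4] [0.6084 0.0861 0.    ]
top main 0.66 [298.6 249.9] [ 0.4976 -0.0117  0.    ]
top safety 0.67 [207.5 224.8] [0.5546 0.2079 0.    ]
scene {'camera_matrix': array([[525.2185,   0.    , 276.4595],
       [  0.    , 525.2185, 209.7319],
       [  0.    ,   0.    ,   1.    ]]), 'T': array([[ 0.6631, -0.6385,  0.3907,  1.025 ],
       [ 0.7485,  0.5714, -0.3366, -0.3504],
       [-0.0083,  0.5156,  0.8568,  1.0466],
       [ 0.    ,  0.    ,  0.    ,  1.    ]])}
scene main_squeeze 0.71 [227.4 170.9] [0.4575 0.0004 0.118 ]
scene safety_squeeze 0.77 [315.9 133.3] [0.5102 0.2145 0.118 ]
scene pull 0.67 [274.9 149.8] [0.481  0.1167 0.114 ]
scene cover_hinge 0.72 [322.9 224.7] [0.688  0.0647 0.11  ]
scene box 0.85 [302.3 223.4] [0.6146 0.0807 0.    ]
```

```bash
cat > fit.py <<'E'
from h import *
from scipy.optimize import least_squares
def measure(names,n=1):
    obs=[]
    for _ in range(n):
        for c in("top","scene"):
            grab_frame(c)
            for k in names:
                r=pinpoint(c,k)
                if r and r[0]["p"]>.5: obs.append((c,k,r[0]["centre"]))
    return obs
def local(side): # side of main: -1 => main at y=-110mm
    return dict(main_squeeze=(-.128,.11*side,.118),safety_squeeze=(-.128,-.11*side,.118),pull=(-.127,0,.114),cover_hinge=(.085,0,.11),box=(0,0,0),main=(-.085,.11*side,0),safety=(-.085,-.11*side,0))
def toW(p,l):
    c,s=np.cos(p[2]),np.sin(p[2]); return np.array([p[0]+c*l[0]-s*l[1],p[1]+s*l[0]+c*l[1],l[2]])
def fit(obs,side):
    L=local(side)
    f=lambda p: np.concatenate([w2px(c,toW(p,L[k]))-uv for c,k,uv in obs])
    r=least_squares(f,[.61,.08,-.25],loss="soft_l1",f_scale=2); return r.x,f(r.x).reshape(-1,2)
E
python3 - <<'E'
from fit import *
np.set_printoptions(precision=4,suppress=True)
obs=measure(["main_squeeze","safety_squeeze","pull","cover_hinge","box","main","safety"],2)
p,res=fit(obs,-1);print("pose",p)
for o,r in zip(obs,res):print(o[0],o[1],r)
for k,l in local(-1).items():print(k,toW(p,l))
np.save("box.npy",p)
s=np.hstack([cv2.imread('pics/t0.png')[120:330,100:380],cv2.imread('pics/s0.png')[60:270,150:430]])
cv2.imwrite('pics/v0.png',cv2.resize(s,(800,300)))
E
```

```text
pose [ 0.6096  0.0814 -0.2512]
top main_squeeze [ 0.1604 -1.8433]
top safety_squeeze [-1.4008  2.0114]
top pull [-2.4212  0.5816]
top cover_hinge [2.4141 2.2841]
top box [-1.4699  0.7567]
top main [ 2.5723 -2.8227]
top safety [-1.1738 -0.4071]
scene main_squeeze [-0.034   2.0084]
scene safety_squeeze [ 0.3139 -0.7985]
scene pull [ -40.7767 -134.7204]
scene cover_hinge [1.187  1.2815]
scene box [ 2.2461 -1.2073]
top main_squeeze [-1.1396 -2.8433]
top safety_squeeze [-0.5008 -0.5886]
top pull [-50.3212 -14.6184]
top cover_hinge [ 4.9141 -0.5159]
top box [1.7301 2.0567]
top main [-1.0277  2.8773]
top safety [1.7262 0.8929]
scene main_squeeze [-0.434   0.4084]
scene safety_squeeze [0.3139 0.3015]
scene pull [-0.4767 -1.8204]
scene cover_hinge [ 1.787  -0.3185]
scene box [-2.7539  1.4927]
scene safety [-8.5438 49.947 ]
main_squeeze [0.4582 0.0067 0.118 ]
safety_squeeze [0.5129 0.2198 0.118 ]
pull [0.4865 0.113  0.114 ]
cover_hinge [0.6919 0.0603 0.11  ]
box [0.6096 0.0814 0.    ]
main [ 0.4999 -0.004   0.    ]
safety [0.5546 0.2091 0.    ]
```

View pics/t0.png

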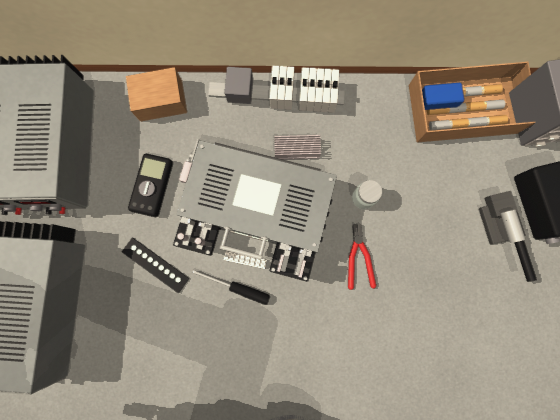

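View pics/s0.png

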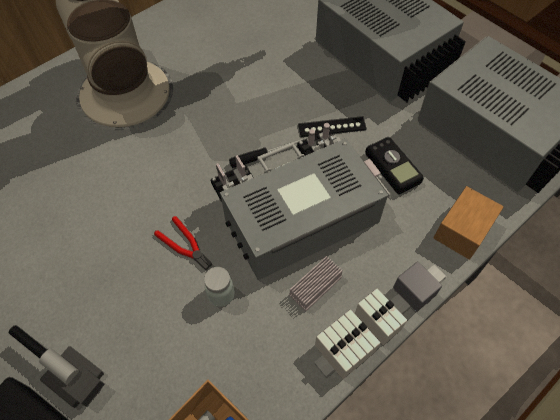

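View pics/v0.png

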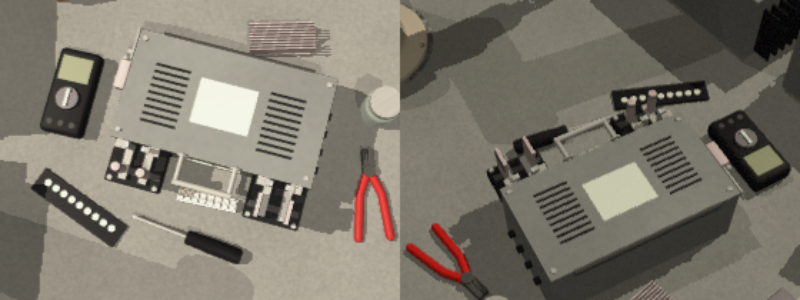

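```bash
python3 - <<'E'
from h import *
for p in [(.138,.532,.231),(.3,.27,.231),(.458,.007,.25),(0,0,0)]: print(p,w2px("top",p),w2px("scene",p))
for z in(0,.15,.25):print([np.round(px2w("top",q,z),2) for q in((80,235),(40,385),(85,210))], [np.round(px2w("scene",q,z),2) for q in((318,30),(400,98))])
E
```

```text
(0.138, 0.532, 0.231) [-14.57508113 447.15149685] [307.37251706 -44.59063659]
(0.3, 0.27, 0.231) [142.79315518 352.19076881] [272.19771164  34.70448823]
(0.458, 0.007, 0.25) [292.43602981 264.32437494] [224.21524339 130.00552599]
(0, 0, 0) [291.34020332 476.72908744] [124.74469247  92.81571065]
[array([0.53, 0.51, 0.  ]), array([0.18, 0.58, 0.  ]), array([0.59, 0.51, 0.  ])] [array([0.17, 0.56, 0.  ]), array([0.51, 0.54, 0.  ])]
[array([0.51, 0.44, 0.15]), array([0.22, 0.49, 0.15]), array([0.56, 0.43, 0.15])] [array([0.29, 0.43, 0.15]), array([0.58, 0.41, 0.15])]
[array([0.5 , 0.39, 0.25]), array([0.25, 0.44, 0.25]), array([0.55, 0.39, 0.25])] [array([0.37, 0.34, 0.25]), array([0.63, 0.32, 0.25])]
```

```bash
python3 -m crank '[[[0.03,-0.16,0,0,0.25],[0.06,-0.32,0,0,0.25],[0.09,-0.48,0,0,0.25],[0.12,-0.64,0,0,0.25],[0.16,-0.8,0,0,0.25]]]' 40 && python3 -m crank '[[[0.11,-0.12,0,0,0.25],[0.22,-0.24,0,0,0.25],[0.33,-0.36,0,0,0.25],[0.45,-0.48,0,0,0.25],[0.56,-0.6,0,0,0.25]]]' && python3 -m crank '[[[0.1,-0.13,0,0,0.25],[0.2,-0.26,0,0,0.25],[0.3,-0.39,0,0,0.25],[0.4,-0.52,0,0,0.25],[0.48,-0.64,0,0,0.25]]]'
```

```text
time_s: 2.82
eef_pos: [0.1778, 0.3306, 0.2311]
tcp_rot: [0.126, 0.992, 0.0, 0.0]
force: [1.3, 0.3, 1.3]
grip_width: 0.749
gripper_force: 0.0
time_s: 3.23
eef_pos: [0.319, 0.1807, 0.2317]
tcp_rot: [0.126, 0.992, 0.0, 0.001]
force: [0.9, 1.3, 0.4]
grip_width: 0.749
gripper_force: 0.0
time_s: 3.65
eef_pos: [0.4393, 0.02, 0.2313]
tcp_rot: [0.127, 0.992, 0.0, 0.0]
force: [0.7, 1.7, 0.2]
grip_width: 0.749
gripper_force: 0.0
```

```bash
python3 -m crank '[[[0.076,-0.054,0,0,0.25],[0.076,-0.054,-0.1,0,0.25],[0.076,-0.054,-0.25,0,0.25],[0.076,-0.054,-0.31,0,0.25],[0.076,-0.054,-0.31,0,0.25]]]' && python3 - <<'E'
from h import *
a=snap("top","t1.png");b=snap("scene","s1.png")
print(state()["eef_pos"])
for c in("top","scene"):
    for n in("main_squeeze","safety_squeeze"): print(c,n,[(round(r["p"],2),np.round(r["centre"],1),np.round(px2w(c,r["centre"],.118),4)) for r in pinpoint(c,n)[:2]])
s=np.hstack([a[190:340,200:400],b[80:230,150:350]]);cv2.imwrite('pics/v1.png',cv2.resize(s,(800,300))[:,:,::-1])
E
```

```text
time_s: 4.07
eef_pos: [0.4553, 0.0086, 0.15]
tcp_rot: [0.127, 0.992, -0.0, -0.003]
force: [-0.6, 0.1, 0.2]
grip_width: 0.748
gripper_force: 0.0
[0.45694151 0.00887908 0.15427429]
top main_squeeze []
top safety_squeeze [(0.79, array([194.6, 237.7]), array([0.5135, 0.2119, 0.118 ]))]
scene main_squeeze [(0.7, array([228.5, 167.8]), array([0.4527, 0.0073, 0.118 ]))]
scene safety_squeeze [(0.74, array([317.9, 133.4]), array([0.5134, 0.2177, 0.118 ]))]
```

View pics/v1.png

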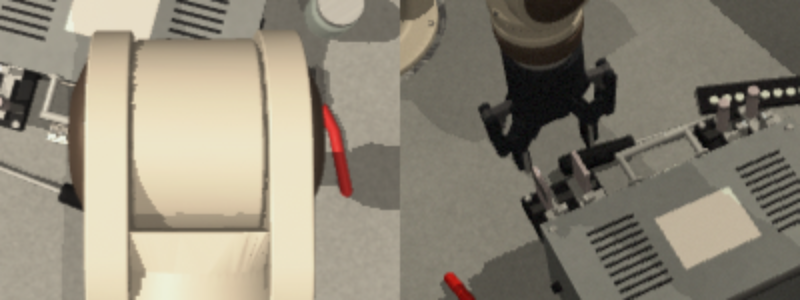

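```bash
python3 -m crank '[[[0,0,-0.05,0,0.25],[0,0,-0.1,0,0.25],[0,0,-0.15,0,0.25],[0,0,-0.2,0,0.25],[0,0,-0.22,0,0.25]]]' && python3 -m crank '[[[0,0,0,0,0.3],[0,0,0,0,0.38],[0,0,0,0,0.44],[0,0,0,0,0.5],[0,0,0,0,0.54]]]'
```

```text
time_s: 4.78
eef_pos: [0.4559, 0.0089, 0.0959]
tcp_rot: [0.127, 0.992, -0.0, -0.002]
force: [-0.5, -0.2, -0.5]
grip_width: 0.748
gripper_force: 0.0
time_s: 5.2
eef_pos: [0.4573, 0.009, 0.1]
tcp_rot: [0.126, 0.992, 0.0, 0.001]
force: [-3.9, 1.4, 5.2]
grip_width: 0.464
gripper_force: 6.7
```

```bash
python3 -m crank '[[[0,0,0,0,0.57],[0,0,0,0,0.6],[0,0,0,0,0.62],[0,0,0,0,0.62],[0,0,0,0,0.62]]]' && python3 - <<'E'
from h import *
b=snap("scene","s2.png")
s=state();print(s["force"],s["grip_width"]*85,s["gripper_force"])
for n in("pull","cover"): print(n,[(round(r["p"],2),np.round(r["centre"],1)) for r in pinpoint("scene",n)[:2]])
p=np.load("box.npy")
from fit import toW
for a in(0,.06,.14):print(a,w2px("scene",toW(p,(.085-.212*np.cos(a+.019),0,.11+.212*np.sin(a+.019)))))
cv2.imwrite('pics/v2.png',cv2.resize(b[80:230,150:400],(800,480))[:,:,::-1])
E
```

```text
time_s: 5.62
eef_pos: [0.4575, 0.009, 0.1004]
tcp_rot: [0.126, 0.992, 0.0, 0.001]
force: [-4.2, 1.8, 9.8]
grip_width: 0.381
gripper_force: 12.4
[-3.96829422  0.98848002 10.49074639] 32.34781403719181 12.394926846027374
pull [(0.75, array([273.2, 150.2]))]Traceback (most recent call last):
  File "<stdin>", line 4, in <module>
ValueError: it knows: blank_panel, box, cover_hinge, cutters, heatsink, jar, main, main_squeeze, multimeter, pull, safety, safety_squeeze, screwdriver, terminal_strip
```

```bash
python3 - <<'E'
from h import *
from fit import toW
p=np.load("box.npy")
for a in(0,.06,.14):print(a,[np.round(w2px("scene",toW(p,(.085-R*np.cos(a+t),y,.11+R*np.sin(a+t)))),1) for R,y,t in((.212,0,.019),(.17,-.155,.05),(.17,.155,.05))])
a=cv2.imread('pics/s0.png')[90:220,200:400];b=cv2.imread('pics/s2.png')[90:220,200:400]
cv2.imwrite('pics/v2.png',cv2.resize(np.hstack([a,b]),(800,260)))
E
```

```text
0 [array([275.3, 152.2]), array([218.9, 192.3]), array([345.4, 138.8])]
0.06 [array([275.4, 148.9]), array([218.6, 189.9]), array([346.1, 136.1])]
0.14 [array([275.7, 144.7]), array([218.3, 187.1]), array([347.2, 132.9])]
```

View pics/v2.png

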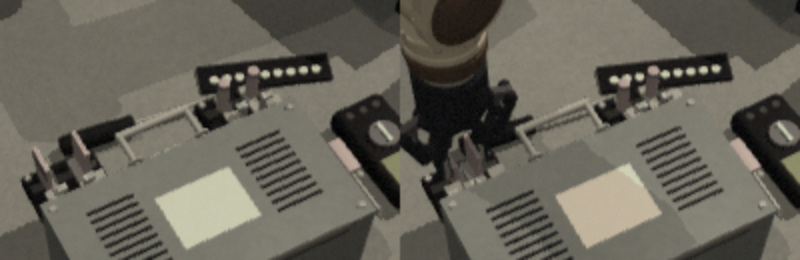

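```bash
cat > shift.py <<'E'
import cv2,numpy as np,sys
A,B=[cv2.cvtColor(cv2.imread('pics/'+f),cv2.COLOR_BGR2GRAY).astype(np.float32) for f in sys.argv[1:3]]
up=lambda x:cv2.Laplacian(cv2.GaussianBlur(cv2.resize(x,None,fx=4,fy=4,interpolation=cv2.INTER_CUBIC),(0,0),3),cv2.CV_32F,ksize=5)
a,b=up(A),up(B)
for n,(l,t,r,d) in dict(screw=(338,134,352,148),barR=(288,134,304,150),slots=(318,150,345,185),rear=(370,185,392,205),tab_main=(215,160,250,180)).items():
    m=40;T=a[4*t:4*d,4*l:4*r];S=b[4*t-m:4*d+m,4*l-m:4*r+m]
    R=cv2.matchTemplate(S,T,cv2.TM_CCOEFF_NORMED);_,v,_,q=cv2.minMaxLoc(R);print(n,round(v,2),(q[0]-m)/4,(q[1]-m)/4)
E
python3 shift.py s0.png s2.png; python3 shift.py s0.png s1.png
```

```text
screw 0.55 10.0 -1.25
barR 0.54 0.75 -0.25
slots 0.89 0.25 -1.5
rear 0.93 0.25 0.0
tab_main 0.28 -0.25 0.25
screw 0.99 0.0 0.0
barR 1.0 0.0 0.0
slots 1.0 0.0 0.0
rear 0.99 0.0 0.0
tab_main 0.92 0.0 0.0
```

```bash
python3 -m crank '[[[0,0,0,0,0.45],[0,0,0,0,0.25],[0,0,0,0,0.25],[0,0,0,0,0.25],[0,0,0,0,0.25]]]' && python3 -m crank '[[[0,0,0.1,0,0.25],[0,0,0.2,0,0.25],[0,0,0.3,0,0.25],[0.04,0.12,0.3,0,0.25],[0.08,0.28,0.3,0,0.25]]]' && python3 - <<'E'
from h import *
a=snap("top","t3.png");b=snap("scene","s3.png")
for i in range(2):
  for c in("top","scene"):
    grab_frame(c)
    for n in("main_squeeze","safety_squeeze"): print(c,n,[(round(r["p"],2),np.round(r["centre"],1),np.round(px2w(c,r["centre"],.118),4)) for r in pinpoint(c,n)[:1]])
E
python3 shift.py s0.png s3.png
```

```text
time_s: 6.13
eef_pos: [0.4573, 0.0089, 0.099]
tcp_rot: [0.127, 0.992, 0.0, 0.0]
force: [-0.8, 0.3, 0.3]
grip_width: 0.751
gripper_force: 0.0
time_s: 6.55
eef_pos: [0.4783, 0.0781, 0.1761]
tcp_rot: [0.129, 0.992, 0.0, 0.002]
force: [1.6, 0.0, -0.4]
grip_width: 0.749
gripper_force: 0.0
top main_squeeze [(0.55, array([292., 268.]), array([0.4532, 0.0055, 0.118 ]))]
top safety_squeeze []
scene main_squeeze [(0.81, array([228.4, 171. ]), array([0.4592, 0.0018, 0.118 ]))]
scene safety_squeeze [(0.74, array([317.3, 132.7]), array([0.511 , 0.2181, 0.118 ]))]
top main_squeeze [(0.81, array([291.6, 266.8]), array([0.4557, 0.0064, 0.118 ]))]
top safety_squeeze []
scene main_squeeze [(0.75, array([226.7, 168.1]), array([0.4507, 0.0039, 0.118 ]))]
scene safety_squeeze [(0.6, array([318.2, 131.9]), array([0.5107, 0.2212, 0.118 ]))]
screw 0.55 9.5 -1.25
barR 0.52 0.75 -0.25
slots 0.89 0.25 -1.5
rear 0.92 0.0 0.0
tab_main 0.84 0.0 0.0
```

```bash
python3 -m crank '[[[0.04,0.15,0,0,0.25],[0.08,0.3,0,0,0.25],[0.11,0.45,0,0,0.25],[0.138,0.56,0,0,0.25],[0.138,0.56,-0.03,0,0.25]]]' && python3 -m crank '[[[0,0,-0.06,0,0.25],[0,0,-0.12,0,0.25],[0,0,-0.18,0,0.25],[0,0,-0.24,0,0.25],[0,0,-0.27,0,0.25]]]' && python3 -m crank '[[[0,0,0,0,0.35],[0,0,0,0,0.42],[0,0,0,0,0.48],[0,0,0,0,0.54],[0,0,0,0,0.56]]]'
```

```text
time_s: 7.67
eef_pos: [0.5127, 0.2231, 0.1666]
tcp_rot: [0.125, 0.992, 0.001, 0.001]
force: [0.8, -0.7, 0.4]
grip_width: 0.749
gripper_force: 0.0
time_s: 8.08
eef_pos: [0.5108, 0.2182, 0.0967]
tcp_rot: [0.127, 0.992, -0.001, -0.001]
force: [-0.2, 0.6, 0.5]
grip_width: 0.752
gripper_force: 0.0
time_s: 8.5
eef_pos: [0.5117, 0.2195, 0.1003]
tcp_rot: [0.126, 0.992, 0.001, 0.0]
force: [-4.3, 5.3, 4.9]
grip_width: 0.442
gripper_force: 8.7
```

```bash
python3 -m crank '[[[0.001,0.006,0,0,0.57],[0.002,0.008,0,0,0.59],[0.002,0.008,0,0,0.61],[0.002,0.008,0,0,0.62],[0.002,0.008,0,0,0.62]]]' && python3 - <<'E'
from h import *
a=snap("top","t4.png");b=snap("scene","s4.png")
for c in("top","scene"):
    print(c,[(round(r["p"],2),np.round(r["centre"],1)) for r in pinpoint(c,"pull")[:1]])
s=state();print(s["force"],s["grip_width"]*85)
E
python3 shift.py s0.png s4.png
```

```text
time_s: 8.92
eef_pos: [0.5124, 0.2219, 0.1008]
tcp_rot: [0.126, 0.992, 0.001, 0.001]
force: [-4.5, 6.1, 7.1]
grip_width: 0.383
gripper_force: 10.3
top []
scene [(0.74, array([274.2, 145.1]))]
[-4.24554085  5.45006224  6.85605635] 32.35669028662505
screw 0.54 9.5 -1.5
barR 0.49 0.0 0.0
slots 0.71 -1.75 -7.25
rear 0.87 0.25 0.0
tab_main 0.79 0.0 0.0
```

```bash
python3 -m crank '[[[0,0,0,0,0.45],[0,0,0,0,0.25],[0,0,0,0,0.25],[0,0,0,0,0.25],[0,0,0.02,0,0.25]]]' && python3 -m crank '[[[0,0,0.1,0,0.25],[0,0,0.22,0,0.25],[0,0,0.34,0,0.25],[0,0,0.38,0.02,0.4],[0,0,0.38,0.055,0.6]]]' && python3 -m crank '[[[-0.01,-0.06,0,0.038,0.6],[-0.02,-0.12,0,0.076,0.6],[-0.04,-0.18,0,0.114,0.6],[-0.06,-0.24,0,0.152,0.6],[-0.07,-0.3,0,0.19,0.6]]]' && python3 -m crank '[[[0,-0.06,0,0.038,0.6],[-0.01,-0.12,0,0.076,0.6],[-0.02,-0.126,0,0.114,0.6],[-0.022,-0.126,0,0.152,0.6],[-0.022,-0.126,0,0.19,0.6]]]' && python3 -m crank '[[[0,0,0,0.038,0.6],[0,0,0,0.065,0.6],[0,0,0,0.065,0.6],[0,0,0,0.065,0.6],[0,0,0,0.065,0.6]]]'  && python3 - <<'E'
from h import *
b=snap("scene","s5.png")
print(state()["qpos"])
cv2.imwrite('pics/v5.png',cv2.resize(b[70:220,180:380],(800,600))[:,:,::-1])
for c in("top","scene"):
    print(c,[(round(r["p"],2),np.round(r["centre"],1),px2w(c,r["centre"],.1436)) for r in pinpoint(c,"pull")[:1]])
E
```

```text
time_s: 9.53
eef_pos: [0.5119, 0.2205, 0.1033]
tcp_rot: [0.127, 0.992, -0.0, -0.0]
force: [-0.0, -0.5, -0.9]
grip_width: 0.748
gripper_force: 0.0
time_s: 9.95
eef_pos: [0.5134, 0.2212, 0.2031]
tcp_rot: [0.04, 0.999, 0.001, 0.003]
force: [0.0, 0.6, -0.5]
grip_width: 0.48
gripper_force: 0.0
time_s: 10.37
eef_pos: [0.4943, 0.1451, 0.1995]
tcp_rot: [-0.258, 0.966, -0.0, 0.0]
force: [-0.7, 0.2, 0.0]
grip_width: 0.404
gripper_force: 0.0
time_s: 10.78
eef_pos: [0.4891, 0.1138, 0.1996]
tcp_rot: [-0.53, 0.848, -0.0, 0.0]
force: [0.6, -0.3, -0.1]
grip_width: 0.402
gripper_force: 0.0
time_s: 11.2
eef_pos: [0.4892, 0.1143, 0.1991]
tcp_rot: [-0.611, 0.792, -0.0, 0.0]
force: [-1.0, 0.7, -0.4]
grip_width: 0.399
gripper_force: 0.0
[ 2.29634282e-01 -3.70466345e-02 -1.31737437e-02  1.59444962e+00
 -1.01142176e-04 -1.08481601e+00]
top []
scene []
```

View pics/v5.png

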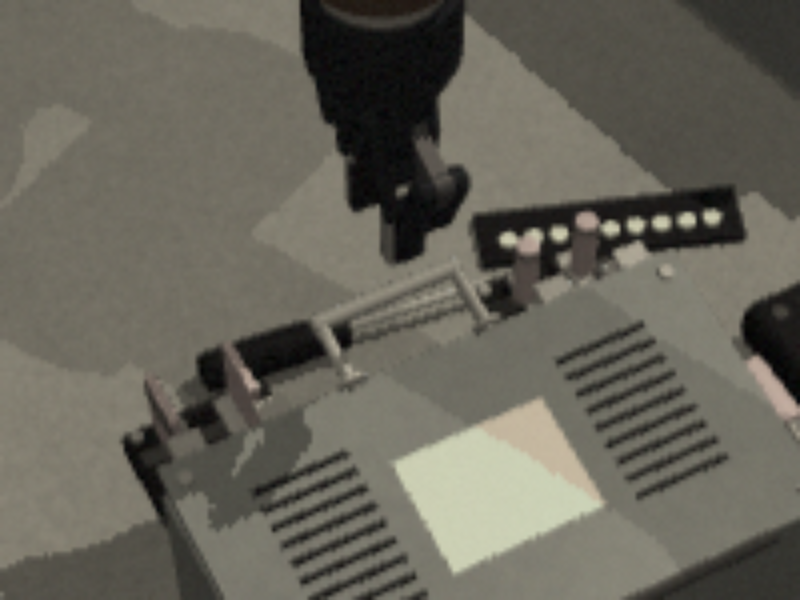

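```bash
python3 -m crank '[[[0,0,-0.08,0,0.6],[0,0,-0.16,0,0.6],[0,0,-0.22,0,0.6],[0,0,-0.27,0,0.6],[0,0,-0.296,0,0.6]]]' 60 && python3 -m crank '[[[0,0,0,0,0.75],[0,0,0,0,0.85],[0,0,0,0,1],[0,0,0,0,1],[0,0,0,0,1]]]' 60 && python3 -m crank '[[[0,0,0,0,1],[0,0,0,0,1],[0,0,0,0,1],[0,0,0,0,1],[0,0,0,0,1]]]' 60
```

```text
time_s: 11.77
eef_pos: [0.4885, 0.1143, 0.1232]
tcp_rot: [-0.612, 0.791, 0.0, -0.001]
force: [0.5, -0.2, 0.6]
grip_width: 0.403
gripper_force: 0.0
time_s: 12.18
eef_pos: [0.489, 0.1145, 0.1255]
tcp_rot: [-0.612, 0.791, 0.0, 0.0]
force: [-5.1, 1.1, 1.8]
grip_width: 0.092
gripper_force: 58.8
time_s: 12.6
eef_pos: [0.489, 0.1145, 0.1251]
tcp_rot: [-0.612, 0.791, 0.0, 0.0]
force: [-5.5, 2.1, 2.4]
grip_width: 0.094
gripper_force: 58.8
```

```bash
python3 - <<'E'
import numpy as np
c,s=.9686,-.2486
f=lambda a:np.array([-.212*np.cos(a+.019)*c,-.212*np.cos(a+.019)*s,.212*np.sin(a+.019)])/.25
A=np.linspace(.14,1.40,31)
for k in range(6):
    print(k,A[5*k+5].round(3),[np.round(f(A[5*k+i])-f(A[5*k]),3).tolist() for i in range(1,6)])
E
```

```text
0 0.35 [[0.006, -0.002, 0.035], [0.014, -0.004, 0.07], [0.023, -0.006, 0.104], [0.033, -0.009, 0.138], [0.045, -0.012, 0.172]]
1 0.56 [[0.013, -0.003, 0.033], [0.028, -0.007, 0.065], [0.043, -0.011, 0.097], [0.06, -0.015, 0.128], [0.079, -0.02, 0.158]]
2 0.77 [[0.019, -0.005, 0.029], [0.04, -0.01, 0.058], [0.062, -0.016, 0.086], [0.085, -0.022, 0.112], [0.109, -0.028, 0.138]]
3 0.98 [[0.025, -0.006, 0.025], [0.051, -0.013, 0.048], [0.078, -0.02, 0.07], [0.106, -0.027, 0.091], [0.134, -0.034, 0.111]]
4 1.19 [[0.029, -0.008, 0.019], [0.06, -0.015, 0.036], [0.09, -0.023, 0.052], [0.122, -0.031, 0.067], [0.154, -0.039, 0.08]]
5 1.4 [[0.033, -0.008, 0.012], [0.065, -0.017, 0.022], [0.099, -0.025, 0.031], [0.133, -0.034, 0.039], [0.167, -0.043, 0.045]]
```

```bash
python3 -m crank '[[[0.006,-0.002,0.035,0,1],[0.014,-0.004,0.07,0,1],[0.023,-0.006,0.104,0,1],[0.033,-0.009,0.138,0,1],[0.045,-0.012,0.172,0,1]]]' 60 && python3 -m crank '[[[0.013,-0.003,0.033,0,1],[0.028,-0.007,0.065,0,1],[0.043,-0.011,0.097,0,1],[0.06,-0.015,0.128,0,1],[0.079,-0.02,0.158,0,1]]]' 60
```

```text
time_s: 13.02
eef_pos: [0.5003, 0.1116, 0.1689]
tcp_rot: [-0.612, 0.791, 0.0, 0.0]
force: [-2.9, 2.9, -5.1]
grip_width: 0.093
gripper_force: 58.3
time_s: 13.43
eef_pos: [0.5199, 0.1067, 0.2087]
tcp_rot: [-0.612, 0.791, 0.001, 0.0]
force: [-6.9, 4.8, -0.6]
grip_width: 0.092
gripper_force: 58.5
```

```bash
python3 -m crank '[[[0.019,-0.005,0.029,0,1],[0.04,-0.01,0.058,0,1],[0.062,-0.016,0.086,0,1],[0.085,-0.022,0.112,0,1],[0.109,-0.028,0.138,0,1]]]' 60 && python3 -m crank '[[[0.025,-0.006,0.025,0,1],[0.051,-0.013,0.048,0,1],[0.078,-0.02,0.07,0,1],[0.106,-0.027,0.091,0,1],[0.134,-0.034,0.111,0,1]]]' 60
```

```text
time_s: 13.85
eef_pos: [0.5467, 0.1001, 0.2435]
tcp_rot: [-0.612, 0.791, 0.001, 0.0]
force: [-8.3, 6.6, 1.1]
grip_width: 0.09
gripper_force: 58.8
time_s: 14.27
eef_pos: [0.5805, 0.0916, 0.2725]
tcp_rot: [-0.612, 0.791, 0.0, 0.001]
force: [-8.7, 6.3, 6.5]
grip_width: 0.093
gripper_force: 58.5
```

```bash
python3 -m crank '[[[0.029,-0.006,0.023,0,1],[0.06,-0.012,0.042,0,1],[0.09,-0.019,0.06,0,1],[0.122,-0.027,0.075,0,1],[0.154,-0.035,0.088,0,1]]]' 60 && python3 -m crank '[[[0.033,-0.008,0.012,0,1],[0.065,-0.017,0.022,0,1],[0.099,-0.025,0.031,0,1],[0.133,-0.034,0.039,0,1],[0.167,-0.043,0.045,0,1]]]' 60
```

```text
time_s: 14.68
eef_pos: [0.6194, 0.0819, 0.2937]
tcp_rot: [-0.612, 0.791, -0.0, 0.001]
force: [-6.3, 3.4, 3.3]
grip_width: 0.089
gripper_force: 58.8
time_s: 15.1
eef_pos: [0.6614, 0.0714, 0.3058]
tcp_rot: [-0.612, 0.791, -0.001, 0.002]
force: [-4.7, 4.5, 7.9]
grip_width: 0.09
gripper_force: 59.0
```

```bash
python3 -m crank '[[[0.008,-0.002,0.001,0,1],[0.016,-0.004,0.001,0,1],[0.016,-0.004,0.001,0,1],[0.016,-0.004,0.001,0,1],[0.016,-0.004,0.001,0,1]]]' 60 && python3 - <<'E'
from h import *
b=snap("scene","s6.png");cv2.imwrite('pics/v6.png',b[:,:,::-1])
s=state();e=s["eef_pos"];p=np.load("box.npy");d=e[:2]-[.6919,.0603];x=d@[.9686,-.2486]
print(e,s["force"],s["gripper_force"],s["grip_width"],np.arctan2(e[2]+.019-.11,-x)-.019,np.hypot(e[2]+.019-.11,x))
E
```

```text
time_s: 15.52
eef_pos: [0.6657, 0.0703, 0.3058]
tcp_rot: [-0.612, 0.791, -0.001, 0.002]
force: [-1.1, 2.8, 6.8]
grip_width: 0.088
gripper_force: 60.3
[0.66569452 0.07026947 0.30585622] [-1.50024807  1.95647389  6.44171194] 60.32187581062317 0.08885605372343225 1.4228429331060368 0.21665509684205977
```

View pics/v6.png

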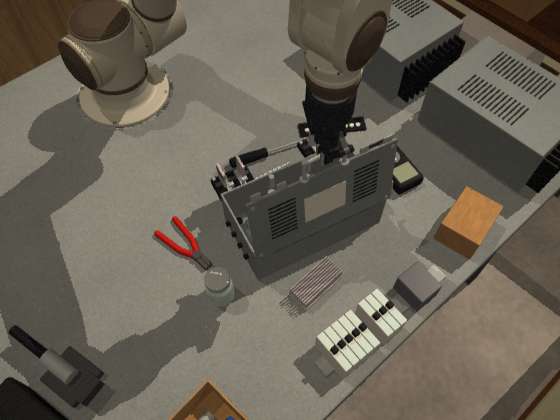

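The picture shows the cover upright, with its top edge running from about (222,198) to (395,140). The gripper holds the bar at about (330,150), and the bystanders are where they were.

```bash
python3 -c "
from bench import *
print(job_done())"
```

```text
the job is handed in; nothing more can be done
None
```

The box is open: I squeezed the main catch, then the safety catch, and swung the cover past its detent to about 1.42 rad (stop at 1.45); the arm still grips the bar at about 60 N, and I handed the job in at about 15.6 s.

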